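# Scrub out the square canister with the long brush

## Robot

A 6-joint arm with a two-finger parallel gripper is mounted at the origin on a cart in front of the work surface, level with it; the furniture and walls round the work are solid. World frame = base frame: x ahead of the robot, y to its left, z up, the work surface at z = 0. Lengths are in m, angles in rad, forces in N, time in s.
With the tool pointing down it reaches from about 0.3 to 0.75 m from the base axis. Payload 8.5 kg.
Tool frame: the origin (TCP) lies midway between the tips of the shut fingers; the grasp point (between the pads) lies tcp_to_grasp behind it (tcp_to_grasp is the distance from the TCP to the grasp point, in m); z points along the fingers, y is the line along which they close (so a half turn about z gives the same grasp; the last joint's range is limited). The gripper opens to 85 mm and grips with 20 to 120 N. Pads are 22 mm wide; open, the fingers measure 114 mm over their backs; the gripper's body (76 mm by 85 mm) begins 54 mm behind the grasp point. The pads swing forward as they close: fully open they stand 13 mm farther back than shut.
Start: joints at [-1.464, 0.381, 1.297, -0, 1.464, -0.215], TCP at [0.174, -0.522, 0.202] pointing down, gripper open.
Joint ranges: [-3.11, 3.11], [-0.89, 2.33], [0.22, 2.48], [-1.42, 4.56], [0.17, 2.85], [-2.88, 2.88]. Speed limits (rad/s): [2.39, 2.39, 3.14, 3.14, 3.14, 3.14].

## Interface

Orientations are given as a 3x3 rotation matrix whose columns are the frame's x, y, z axes.
In Python, from plant import get_obs, read_camera, camera_info, finish_job, tcp_to_grasp gives the robot as it stands.
- The arm moves only by the tool move_arm, never from a script. Its argument "rows" is a list of rows, each a list of 3 entries, a list of its own where there are three numbers: the shift along the tool's x, y, z in units of 50 mm (1.0 is 50 mm), then the turn, a rotation vector about the tool's x, y, z in units of 5 degrees (1.0 is 5 degrees), then the opening, from -1 (shut) to 1 (fully open). A call has 1 to 8 rows; each row shifts and turns the commanded pose from where the row before left it, along the tool's axes as they then stand; what a row does not reach is not made up. A row lasts 1/10 s, in which the tool goes at most 50 mm and 8.59 degrees, less where a joint would pass 70% of its speed; a pose out of reach is approached as far as the arm can. A call is refused whole if a number of a shift passes 1 or a number of a turn 1, either way. A call with a gripper value outside its range is refused whole. The fingers move at their own pace and stop on an object; "squeeze" is the grip in N (left out, the last holds). Time passes only in rows, so rows that do not move let the fingers close. It gives the time, the measured TCP pose, the force, the opening and the grip force at its end, in the units of the state.
- get_obs(): the state, without advancing time (a new reading comes with each control period).
- read_camera(name): name is "scene" or "top"; returns the picture (480x640x3 uint8, blue, green, red); there is no depth.
- camera_info(name): a dict with "fx", "fy", "cx", "cy" (pixels), "extrinsics" (4x4, takes a point from world to camera coordinates). Camera axes: x right, y down, z forward; pixel columns grow to the right and rows downward; lengths in m; the calibration is good to about 2 mm. A picture is of the moment at which its call begins. camera_info takes no time and is no camera call.
- finish_job(): hands the job in; it is judged then, once.
The state is a dict: "clock": time; "qpos": joint angles; "qvel": joint speeds; "joint_torque": joint torques, N m; "position": TCP position; "ee_rot": TCP orientation; "wrist_force": force on the tool from outside, world axes, zero at the start; "ft_torque": the same for the moment, N m; "width": finger opening in m; "gripper_force": force on a finger pad.
Only numpy, scipy, OpenCV 4.12 (cv2) and the standard library are available. Lean on these libraries where they do the work, as an engineer would, in place of code of your own. Each camera call takes 0.05 s, during which the arm holds its last target. There are 200 camera calls.

## Task

Push the square stoneware canister home into the corner of the wooden board, square and flush against both upstands. Then take the long brush from the jug and scrub the canister's far inside wall (the one backed by the far upstand): begin with the tip down at the canister's floor and go up to near the rim, down to the floor and up again, keeping the bristles gently but firmly pressed on that wall all the while and the canister home in its corner. Finally stand the brush back in the jug, head down.

Things in the scene. Friction and masses are not known exactly. Their poses are not given: they have to be found in the camera images.
- board: Fixed wooden board 300 x 300 mm, 14 mm thick, with two upstands 18 mm thick, 60 mm above its top face: the far one along its +x edge, the left one along its +y edge. Origin: centre of the underside; z up. The upstands' inner faces are the planes x = +140 mm and y = +140 mm in its frame. Its place and yaw (about +-0.2 rad) vary.
- corner (a point): Inner corner of the board's two upstands, on the board's top face; axes as the board's.
- canister: Loose open square canister, blue stoneware with white band, about 0.5 kg, 100 x 100 mm, 95 mm tall, walls 6 mm, inside floor 14 mm above the underside. Stands on the board, turned up to 0.35 rad to it. Origin: centre of the underside; x points to its far wall; home in the corner the origin is at x = y = 90 mm in the board's frame. Keep pushes under 40 N, brush forces under 25 N.
- canister_floor (a point): Centre of the canister's inside floor; axes as the canister's.
- brush: Long round brush, 200 mm, 0.1 kg, upright in the jug, tip down. Red handle, 22 mm diameter, 98 to 200 mm above the tip; springy wire neck; pear-shaped tuft of white and blue bristles, 34 mm diameter from 6 to 22 mm above the tip, tapering to 18 mm at 72 mm. The neck gives about 1 mm per newton, sideways and lengthwise. Origin: at the tip, on the axis when unbent; z towards the handle.
- brush_tip (a point): Lower end of the tuft, on its axis; moves with the tuft as the neck bends.
- bristle_centre (a point): On the tuft's axis in its widest part, 14 mm above the tip; 17 mm from a wall that it touches.
- jug: Loose clear plastic jug, 135 mm tall, 0.35 kg, inside floor 6 mm above its underside. Origin at its underside; the middle of its round inside is at y = +10 mm in its frame; inside radius about 40 mm at the floor. Its handle points to -y of its frame. The brush stands in it.
There are look-alikes about, which are no part of the job. Leave any orange look-alike of the brush alone. Leave any green look-alike of the canister alone.

How it is judged:
On the way, in this order (a step that is already met when the one before it is completed fails the run):
1. the canister stands square and flush in the corner of the board (gaps under 2.5 mm, within 2 degrees), and the robot has let go of it (x of canister in the frame of board above 0.0875 m and y of canister in the frame of board above 0.0875 m and angle between the x axis of canister and the x axis of board, either way round below 0.035 rad and angle between canister's own z axis and vertical below 0.05 rad and contact force between each of the arm, the fingers and canister below 0.3 N and linear speed of canister below 0.01 m/s), for 0.2 s.
2. first stroke, bottom: the brush tip is within 12 mm of the canister's inside floor, bristles pressed on the far inside wall (over 1.5 N), canister still home in the corner (x of canister in the frame of board above 0.0875 m and y of canister in the frame of board above 0.0875 m and angle between the x axis of canister and the x axis of board, either way round below 0.035 rad and angle between canister's own z axis and vertical below 0.05 rad and contact force between brush and canister above 1.5 N and x of bristle_centre in the frame of canister above 0.021 m and y of bristle_centre in the frame of canister between -0.034 and 0.034 m and z of brush_tip in the frame of canister_floor below 0.012 m), for 0.05 s.
3. first stroke, up: the tip passes half height (18 to 38 mm above the inside floor), bristles still pressed on the far wall (x of canister in the frame of board above 0.0875 m and y of canister in the frame of board above 0.0875 m and angle between the x axis of canister and the x axis of board, either way round below 0.035 rad and angle between canister's own z axis and vertical below 0.05 rad and contact force between brush and canister above 1.5 N and x of bristle_centre in the frame of canister above 0.021 m and y of bristle_centre in the frame of canister between -0.034 and 0.034 m and z of brush_tip in the frame of canister_floor between 0.018 and 0.038 m), for 0.05 s.
4. first stroke, top: the tip is 42 to 75 mm above the inside floor, bristles still pressed on the far wall (x of canister in the frame of board above 0.0875 m and y of canister in the frame of board above 0.0875 m and angle between the x axis of canister and the x axis of board, either way round below 0.035 rad and angle between canister's own z axis and vertical below 0.05 rad and contact force between brush and canister above 1.5 N and x of bristle_centre in the frame of canister above 0.021 m and y of bristle_centre in the frame of canister between -0.034 and 0.034 m and z of brush_tip in the frame of canister_floor between 0.042 and 0.075 m), for 0.05 s.
5. back down: the tip passes half height (18 to 38 mm above the inside floor), bristles still pressed on the far wall (all of step 3), for 0.05 s.
6. second stroke, bottom: the brush tip is within 12 mm of the canister's inside floor, bristles pressed on the far inside wall (over 1.5 N), canister still home in the corner (all of step 2), for 0.05 s.
7. second stroke, up: the tip passes half height (18 to 38 mm above the inside floor), bristles still pressed on the far wall (all of step 5), for 0.05 s.
8. second stroke, top: the tip is 42 to 75 mm above the inside floor, bristles still pressed on the far wall (all of step 4), for 0.05 s.
At the end, for the whole second after the job is handed in: Canister upright, square and flush in the corner (gaps under 2.5 mm, within 2 degrees); brush released and at rest in the upright jug, tip down (tip under 60 mm above the jug's underside and within 75 mm of its origin sideways, leaning less than 43 degrees) (x of canister in the frame of board above 0.0875 m and y of canister in the frame of board above 0.0875 m and angle between the x axis of canister and the x axis of board, either way round below 0.035 rad and angle between canister's own z axis and vertical below 0.05 rad and z of brush_tip in the frame of jug between -0.01 and 0.06 m and horizontal distance between brush_tip and jug below 0.075 m and angle between brush's own z axis and vertical below 0.75 rad and angle between jug's own z axis and vertical below 0.08 rad and linear speed of brush below 0.03 m/s and linear speed of canister below 0.01 m/s and contact force between brush and canister below 0.1 N); the robot touches nothing.
It fails at once if the canister is pushed by the robot with more than 40 N (contact force between any of the arm, the fingers and canister above 40 N).
It fails at once if the brush is pressed on the canister with more than 25 N (contact force between brush and canister above 25 N).
It fails at once if the canister or the jug is tipped over 20 degrees (angle between any of canister, jug's own z axis and vertical above 0.35 rad).
It also fails if it takes over 72 s, if anything falls off the work surface, if the arm or the gripper's body presses on something with over 40 N, if the wrist force passes 120 N, or if a joint passes its speed limit or range.

## Working session

There is one attempt and no reset: what is moved stays moved. The work goes in short steps, Python scripts to look and compute and a tool call to move; the robot and the scene stay as the last step left them, time stands still between calls to the robot, and variables do not carry over. Pictures are saved under pics/ and viewed, at most 10 in all, crops included, and the job is handed in when it is done.

Besides the shell and the picture viewer there is one more tool, called after "Call:" as name(argument=value, ...) on one line, values as JSON. move_arm: Moves the arm, as the interface text tells. Its arguments: {"type":"object","properties":{"rows":{"type":"array"},"squeeze":{"type":"number"}},"required":["rows"]}

```bash
ls; mkdir -p pics; python3 - <<'E'
from plant import *
import cv2
o=get_obs();print(o['clock'],o['position'],o['ee_rot'],o['width'],tcp_to_grasp)
for n in('scene','top'):
    cv2.imwrite(f'pics/{n}0.png',read_camera(n));print(n,camera_info(n))
E
```

```text
pics
0.0 [ 0.17391443 -0.52142961  0.20171179] [[ 9.48657066e-01  3.16306412e-01 -1.59348435e-04]
 [ 3.16306303e-01 -9.48656005e-01  1.45145272e-03]
 [ 3.07936952e-04 -1.42733379e-03 -9.99998934e-01]] 0.08505861829380888 0.0187
scene {'fx': 550.3113775001129, 'fy': 550.3113775001129, 'cx': 331.3519863852551, 'cy': 235.7265379751689, 'extrinsics': array([[-0.82613025, -0.56341903,  0.0082339 ,  0.3299124 ],
       [-0.42093575,  0.6073637 , -0.67373766,  0.34536644],
       [ 0.37459565, -0.56006101, -0.73892474,  1.08076342],
       [ 0.        ,  0.        ,  0.        ,  1.        ]])}
top {'fx': 473.9518167699057, 'fy': 473.9518167699057, 'cx': 317.27509519373854, 'cy': 237.47234737697542, 'extrinsics': array([[-0.01009524, -0.99984415, -0.01448333, -0.11420937],
       [-0.99007776,  0.01202469, -0.14000515,  0.53466939],
       [ 0.14015748,  0.01292624, -0.99004484,  0.97751795],
       [ 0.        ,  0.        ,  0.        ,  1.        ]])}
```

View pics/scene0.png

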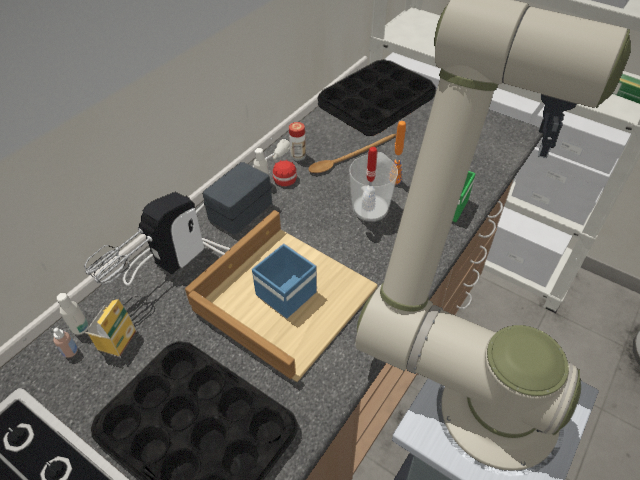

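View pics/top0.png

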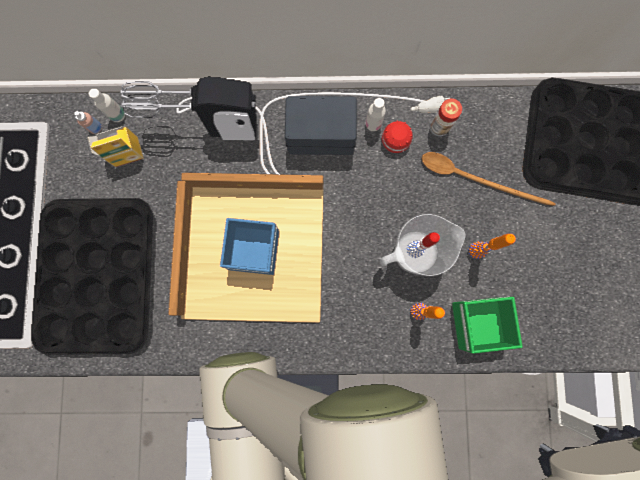

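The top view shows the board and its upstands, the blue canister at (249,246), and the jug at (425,247) with the red handle at (432,239).
- **Brush candidates:** the red handle in the jug at top (432,239), and two orange look-alikes at (505,242) and (435,312). I choose the red one.
- **Canister candidates:** blue at (249,246) and green at (487,325). I choose the blue one.

One close crop will check both choices.

```bash
cat > h.py <<'E'
import numpy as np,cv2
from plant import *
def cam(n):
    c=camera_info(n);K=np.array([[c['fx'],0,c['cx']],[0,c['fy'],c['cy']],[0,0,1]]);E=c['extrinsics'];return K,E
def ray(n,p):
    K,E=cam(n);R=E[:3,:3];p=np.atleast_2d(p).astype(float)
    d=np.linalg.solve(K,np.c_[p,np.ones(len(p))].T);return -R.T@E[:3,3],(R.T@d).T
def onz(n,p,z):
    o,d=ray(n,p);return o+d*((z-o[2])/d[:,2])[:,None]
def proj(n,P):
    K,E=cam(n);q=K@(E[:3,:3]@np.atleast_2d(P).T+E[:3,3:]);return (q[:2]/q[2]).T
def tri(pt,ps):
    o1,d1=ray('top',pt);o2,d2=ray('scene',ps);d1=d1[0]/np.linalg.norm(d1);d2=d2[0]/np.linalg.norm(d2)
    s=np.linalg.lstsq(np.c_[d1,-d2],o2-o1,rcond=None)[0];a=o1+s[0]*d1;b=o2+s[1]*d2
    return (a+b)/2,np.linalg.norm(a-b)
def hsv(i,lo,hi): return cv2.inRange(cv2.cvtColor(i,cv2.COLOR_BGR2HSV),lo,hi)
def big(m):
    c,_=cv2.findContours(m,cv2.RETR_EXTERNAL,cv2.CHAIN_APPROX_NONE);return max(c,key=cv2.contourArea)
E
python3 - <<'E'
from h import *
t=cv2.imread('pics/top0.png');s=cv2.imread('pics/scene0.png')
print('cams',ray('top',[0,0])[0],ray('scene',[0,0])[0])
H=cv2.cvtColor(t,cv2.COLOR_BGR2HSV)
for p in[(200,300),(300,200),(250,181),(180,240),(249,250),(432,239),(250,225),(505,242)]:print(p,H[p[1],p[0]])
H2=cv2.cvtColor(s,cv2.COLOR_BGR2HSV)
for p in[(372,160),(401,130),(280,310),(290,280)]:print('s',p,H2[p[1],p[0]])
a=cv2.resize(t[210:300,165:285],None,fx=4,fy=4,interpolation=cv2.INTER_CUBIC)
a2=cv2.resize(t[205:290,370:480],None,fx=4,fy=4,interpolation=cv2.INTER_CUBIC)
b=cv2.resize(s[135:235,335:425],None,fx=3,fy=3,interpolation=cv2.INTER_CUBIC)
b2=cv2.resize(s[235:325,240:330],None,fx=3,fy=3,interpolation=cv2.INTER_CUBIC)
o=np.zeros((600,800,3),np.uint8)
def put(im,x,y):
    h=min(im.shape[0],600-y);w=min(im.shape[1],800-x);o[y:y+h,x:x+w]=im[:h,:w]
put(a[:300,200:],0,0)
put(a2,290,0);put(b,0,300);put(b2,300,342);cv2.imwrite('pics/crop1.png',o)
E
```

```text
cams [ 0.39120484 -0.13325644  1.04098894] [0.01307842 0.58140934 1.02857274]
(200, 300) [ 22  95 241]
(300, 200) [ 25  80 248]
(250, 181) [ 14 141 159]
(180, 240) [ 14 149 204]
(249, 250) [104 118 199]
(432, 239) [  0 208 228]
(250, 225) [103 106  89]
(505, 242) [ 13 216 137]
s (372, 160) [  0 197 115]
s (401, 130) [ 13 188 145]
s (280, 310) [104 107  95]
s (290, 280) [102  95 177]
```

View pics/crop1.png

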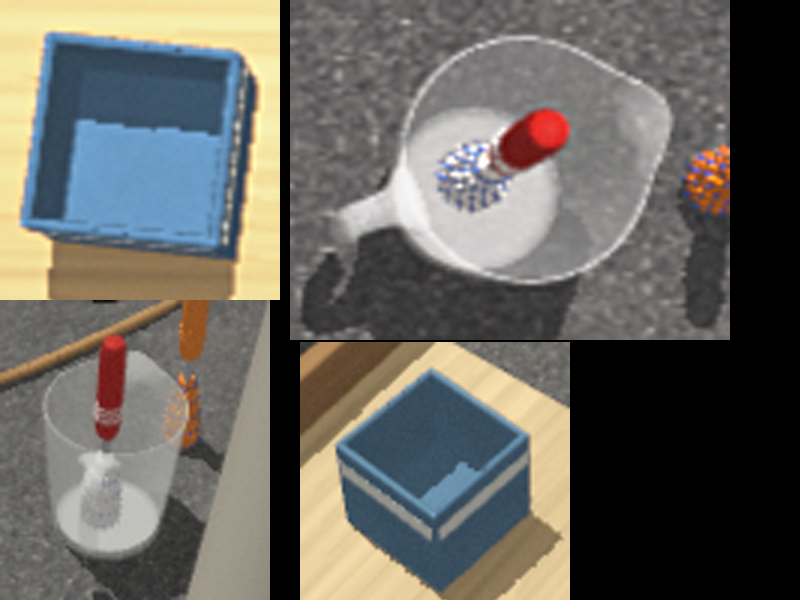

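The crop confirms the red-handled brush standing in the clear jug and the blue canister with the white band. The canister's rim corners in the top view are about (226.5,218), (275,223), (270.5,270.5) and (220.5,267).

```bash
python3 - <<'E'
from h import *
t=cv2.imread('pics/top0.png');s=cv2.imread('pics/scene0.png')
np.set_printoptions(precision=4,suppress=True)
# canister rim
c=onz('top',[(226.3,218),(275.2,222.7),(270.5,270.7),(220.3,267)],.109);print('rim',c,np.linalg.norm(c-np.roll(c,-1,0),axis=1),c.mean(0))
e=[c[0]-c[3],c[1]-c[2]];print('xaxis angles',[np.degrees(np.arctan2(v[1],v[0])) for v in e],[np.degrees(np.arctan2(*( (c[0]-c[1])[[1,0]])))-90, np.degrees(np.arctan2(*((c[3]-c[2])[[1,0]])))-90])
b=hsv(t,(98,80,150),(110,255,255)) # bright rim + floor
# board light wood
m=hsv(t,(18,50,120),(32,130,255));m=cv2.morphologyEx(m,cv2.MORPH_CLOSE,np.ones((5,5)));k=big(m)[:,0]
P=onz('top',k,.014)
r=cv2.minAreaRect((P[:,:2]*1000).astype(np.float32));print('light rect',r)
q=cv2.boxPoints(r)/1000
print(q, proj('top',np.c_[q,np.full(4,.014)]))
# line fits per edge
for i in range(4):
    a,bq=q[i],q[(i+1)%4];d=(bq-a);L=np.linalg.norm(d);d/=L;n=np.array([-d[1],d[0]])
    w=P[:,:2]-a;S=(abs(w@n)<.006)&(w@d>.03)&(w@d<L-.03)
    v=cv2.fitLine((P[S,:2]*1000).astype(np.float32),cv2.DIST_HUBER,0,.01,.01).ravel();print(i,S.sum(),'mid',v[2:]/1000,'ang',np.degrees(np.arctan2(v[1],v[0])))
# brush
for n,im in(('top',t),('scene',s)):
    mm=hsv(im,(0,150,60),(5,255,255))|hsv(im,(175,150,60),(180,255,255))
    roi=np.zeros_like(mm)
    if n=='top':roi[210:290,390:470]=1
    else:roi[140:195,350:395]=1
    k=big(mm*roi);print(n,cv2.minAreaRect(k),cv2.boundingRect(k))
top,e1=tri((434.75,237.5),(372.7,149));bot,e2=tri((423.75,245.5),(371,180));print('handle',top,e1,bot,e2,np.linalg.norm(top-bot))
# jug floor disc top view centre ~ (483,190) in crop
print('jug floor',onz('top',[(370+(483-290)/4,205+190/4)],.006),'rim',onz('top',[(370+(403-290)/4,205+140/4),(370+(671-290)/4,205+110/4),(370+(525-290)/4,205+35/4),(370+(525-290)/4,205+283/4)],.135))
print('handle root', onz('top',[(370+(340-290)/4,205+220/4)],.08))
E
```

```text
rim [[ 0.5648  0.0608  0.109 ]
 [ 0.554  -0.0373  0.109 ]
 [ 0.4582 -0.0283  0.109 ]
 [ 0.4666  0.071   0.109 ]] [0.0987 0.0962 0.0997 0.0987] [0.5109 0.0165 0.109 ]
xaxis angles [np.float64(-5.946241574420501), np.float64(-5.393197985501274)] [np.float64(-6.275231012215002), np.float64(-4.841564327470209)]
light rect ((504.51116943359375, 20.72833251953125), (297.8197021484375, 289.1973571777344), 87.96599578857422)
[[ 0.3547 -0.123 ]
 [ 0.6437 -0.1332]
 [ 0.6543  0.1644]
 [ 0.3653  0.1747]] [[319.5907 321.805 ]
 [322.8105 189.6164]
 [189.3609 186.771 ]
 [180.8606 318.1542]]
0 105 mid [ 0.4998 -0.1265] ang -2.3401155
1 107 mid [0.6473 0.0195] ang 87.8746Traceback (most recent call last):
  File "<stdin>", line 18, in <module>
cv2.error: OpenCV(4.12.0) /io/opencv/modules/imgproc/src/linefit.cpp:50: error: (-215:Assertion failed) count > 0 in function 'fitLine2D_wods'
```

```bash
python3 - <<'E'
from h import *
t=cv2.imread('pics/top0.png');s=cv2.imread('pics/scene0.png')
np.set_printoptions(precision=4,suppress=True)
m=hsv(t,(18,50,120),(32,130,255))
# left/near edges by scanning rows / columns
L=[];N=[]
for r in range(205,305,4):
    x=np.where(m[r,150:260])[0];L.append((150+x[0]-.5,r))
for c in range(200,310,4):
    y=np.where(m[230:345,c])[0];N.append((c,230+y[-1]+.5))
for nm,E in(('left',L),('near',N)):
    P=onz('top',E,.014);v=cv2.fitLine((P[:,:2]*1000).astype(np.float32),cv2.DIST_HUBER,0,.01,.01).ravel();print(nm,v[2:]/1000,np.degrees(np.arctan2(v[1],v[0])),'px',E[0],E[-1])
H=cv2.cvtColor(t,cv2.COLOR_BGR2HSV);print(H[250,168:200].tolist())
for n,im in(('top',t),('scene',s)):
    mm=hsv(im,(0,150,60),(5,255,255))|hsv(im,(175,150,60),(180,255,255))
    roi=np.zeros_like(mm)
    if n=='top':roi[210:290,390:470]=1
    else:roi[140:195,350:395]=1
    k=big(mm*roi);print(n,cv2.minAreaRect(k),cv2.boundingRect(k))
top,e1=tri((434.75,237.5),(372.7,149));bot,e2=tri((423.75,245.5),(371,180));print('handle',top,e1,bot,e2,np.linalg.norm(top-bot))
f=lambda x,y:(370+(x-290)/4,205+y/4)
print('jug floor',onz('top',[f(483,190)],.006),'rim',onz('top',[f(403,140),f(671,110),f(525,35),f(525,283)],.135))
print('tuft',onz('top',[f(473,175)],.03))
E
```

```text
left [0.4984 0.1621] -2.1130872 px (np.float64(191.5), 205) (np.float64(185.5), 301)
near [0.3595 0.0054] 88.04129 px (200, np.float64(318.5)) (308, np.float64(321.5))
[[10, 13, 114], [15, 10, 105], [150, 3, 100], [165, 5, 107], [9, 49, 145], [14, 151, 193], [14, 151, 203], [14, 148, 201], [14, 150, 201], [14, 147, 213], [15, 149, 216], [14, 146, 210], [14, 146, 175], [14, 140, 100], [14, 126, 87], [15, 130, 92], [16, 143, 102], [17, 144, 115], [14, 134, 97], [14, 138, 85], [16, 127, 155], [21, 108, 247], [24, 88, 249], [24, 89, 246], [24, 87, 245], [24, 90, 245], [24, 90, 245], [24, 90, 245], [24, 88, 245], [24, 86, 245], [24, 86, 245], [24, 87, 245]]
top ((430.4000549316406, 238.80001831054688), (10.733125686645508, 17.8885440826416), 63.43495178222656) (423, 232, 17, 15)
scene ((371.5088195800781, 158.8852996826172), (7.899739742279053, 24.236095428466797), 4.39870548248291) (367, 147, 10, 25)
handle [ 0.5078 -0.3313  0.2024] 0.0010350489833135883 [ 0.5057 -0.3318  0.1047] 0.0012999511552833829 0.09773320227524832
jug floor [[ 0.5018 -0.3405  0.006 ]] rim [[ 0.5127 -0.2772  0.135 ]
 [ 0.5257 -0.4064  0.135 ]
 [ 0.5633 -0.3379  0.135 ]
 [ 0.4433 -0.3328  0.135 ]]
tuft [[ 0.5074 -0.3306  0.03  ]]
```

```bash
cat >> h.py <<'E'
def to(p,yaw=None):
    """shift in tool units (after the turn) and turn about tool z in units, from the measured pose; yaw = deg of tool y"""
    o=get_obs();R=o['ee_rot'];y0=np.degrees(np.arctan2(R[1,1],R[0,1]));yaw=y0 if yaw is None else yaw
    a=np.radians(yaw);Y=np.array([np.cos(a),np.sin(a),0]);Z=np.array([0,0,-1.]);X=np.cross(Y,Z)
    d=np.array(p)-o['position'];print('t',round(o['clock'],2),'pos',o['position'].round(4),'turn z units',round(-((yaw-y0+180)%360-180)/5,3),'shift units x,y,z',(np.array([X@d,Y@d,Z@d])/.05).round(3),'tool z',R[:,2].round(4),'F',o['wrist_force'].round(1))
E
python3 - <<'E'
from h import *
print(onz('top',[(510,239),(437,313)],.2), onz('top',[(478,250),(416,312)],.02))
to((.42,.0215,.2),-92.15)
E
```

```text
[[ 0.50334494 -0.46547518  0.2       ]
 [ 0.37451051 -0.33003186  0.2       ]] [[ 0.50424122 -0.46636201  0.02      ]
 [ 0.3734697  -0.3278351   0.02      ]]
t 0.1 pos [ 0.1739 -0.5215  0.2018] turn z units 4.117 shift units x,y,z [  4.511 -11.037   0.036] tool z [-1.0e-04  1.2e-03 -1.0e+00] F [-0.   0.7 -0.4]
```

Call:
move_arm(rows=[[[0,0,0],[0,0,1],1],[[0,0,0],[0,0,1],1],[[0,0,0],[0,0,1],1],[[0,0,0],[0,0,1],1],[[0.36,-0.88,0],[0,0,0.12],1],[[0.36,-0.88,0],[0,0,0],1],[[0.36,-0.88,0],[0,0,0],1],[[0.36,-0.88,0],[0,0,0],1]])

```text
clock: 0.9
position: [0.2524, -0.3465, 0.202]
ee_rot: [[0.999, -0.038, -0.0], [-0.038, -0.999, 0.001], [-0.0, -0.001, -1.0]]
wrist_force: [0.8, -0.7, 1.5]
width: 0.0857
gripper_force: 0.0
```

```bash
python3 -c "
from h import *
to((.42,.0215,.15),-92.15)"
```

```text
t 0.9 pos [ 0.2524 -0.3465  0.202 ] turn z units -0.01 shift units x,y,z [ 3.074 -7.48   1.04 ] tool z [-1.e-04  7.e-04 -1.e+00] F [ 0.8 -0.7  1.5]
```

Call:
move_arm(rows=[[[0.36,-0.88,0],[0,0,0],1],[[0.36,-0.88,0],[0,0,0],1],[[0.36,-0.88,0],[0,0,0],1],[[0.36,-0.88,0],[0,0,0],1],[[0.36,-0.88,0],[0,0,0],1],[[0.36,-0.88,0],[0,0,0],1],[[0.36,-0.88,0],[0,0,0],1],[[0.36,-0.88,0.2],[0,0,0],1]])

```text
clock: 1.7
position: [0.4102, -0.0002, 0.193]
ee_rot: [[0.999, -0.038, 0.002], [-0.038, -0.999, -0.001], [0.002, 0.001, -1.0]]
wrist_force: [0.4, -1.2, -0.7]
width: 0.0855
gripper_force: 0.0
```

```bash
python3 -c "
from h import *
to((.42,.0215,.045),-92.15)"
```

```text
t 1.7 pos [ 4.102e-01 -2.000e-04  1.930e-01] turn z units -0.003 shift units x,y,z [ 0.18  -0.441  2.96 ] tool z [ 2.3e-03 -7.0e-04 -1.0e+00] F [ 0.4 -1.2 -0.7]
```

Call:
move_arm(rows=[[[0.18,-0.44,0.6],[0,0,0],1],[[0,0,0.8],[0,0,0],1],[[0,0,0.8],[0,0,0],1],[[0,0,0.76],[0,0,0],1],[[0,0,0],[0,0,0],1],[[0.2,0,0],[0,0,0],1],[[0.2,0,0],[0,0,0],1],[[0.1,0,0],[0,0,0],1]])

```text
clock: 2.5
position: [0.4465, 0.0182, 0.046]
ee_rot: [[0.999, -0.038, 0.004], [-0.038, -0.999, -0.001], [0.004, 0.001, -1.0]]
wrist_force: [-2.2, -0.4, 1.7]
width: 0.0857
gripper_force: 1.9
```

Call:
move_arm(rows=[[[0.1,0,0],[0,0,0],1],[[0.12,0,0],[0,0,0],1],[[0.16,0,0],[0,0,0],1],[[0.16,0,0],[0,0,0],1],[[0.16,0,0],[0,0,0],1],[[0.16,0,0],[0,0,0],1],[[0.16,0,0],[0,0,0],1],[[0.16,0,0],[0,0,0],1]])

```text
clock: 3.3
position: [0.5023, 0.0167, 0.0448]
ee_rot: [[0.999, -0.037, -0.002], [-0.037, -0.999, 0.0], [-0.002, -0.0, -1.0]]
wrist_force: [-6.3, -0.0, 3.9]
width: 0.0856
gripper_force: 3.1
```

Call:
move_arm(rows=[[[0.12,0,0],[0,0,0],1],[[0.12,0,0],[0,0,0],1],[[0.1,0,0],[0,0,0],1],[[0.08,0,0],[0,0,0],1],[[0.06,0,0],[0,0,0],1],[[0.04,0,0],[0,0,0],1]])

```text
clock: 3.9
position: [0.5283, 0.0157, 0.0448]
ee_rot: [[0.999, -0.037, -0.002], [-0.037, -0.999, 0.0], [-0.002, -0.0, -1.0]]
wrist_force: [-7.5, -0.1, 4.0]
width: 0.0853
gripper_force: 3.3
```

Call:
move_arm(rows=[[[0.04,0,0],[0,0,0],1],[[0.04,0,0],[0,0,0],1],[[0.04,0,0],[0,0,0],1]])

```text
clock: 4.2
position: [0.5342, 0.0155, 0.0449]
ee_rot: [[0.999, -0.037, -0.002], [-0.037, -0.999, 0.0], [-0.002, -0.0, -1.0]]
wrist_force: [-6.1, 0.5, 3.1]
width: 0.0852
gripper_force: 3.0
```

Call:
move_arm(rows=[[[0.04,0,0],[0,0,0],1],[[0.03,0,0],[0,0,0],1]])

```text
clock: 4.4
position: [0.5366, 0.0153, 0.0448]
ee_rot: [[0.999, -0.037, -0.005], [-0.037, -0.999, 0.0], [-0.005, -0.0, -1.0]]
wrist_force: [-15.8, -1.7, 11.2]
width: 0.0856
gripper_force: 8.0
```

Call:
move_arm(rows=[[[-0.3,0,0],[0,0,0],1],[[-0.6,0,-0.3],[0,0,0],1],[[0,0,-0.9],[0,0,0],1],[[0,0,-0.9],[0,0,-1],1],[[0,0,0],[0,0,-1],1],[[0,0,0],[0,0,-1],1],[[0,0,0],[0,0,-1],1],[[0,0,0],[0,0,-1],1]])

```text
clock: 5.2
position: [0.4939, 0.0168, 0.1501]
ee_rot: [[0.92, 0.391, 0.001], [0.391, -0.92, -0.0], [0.001, 0.001, -1.0]]
wrist_force: [-1.1, 0.2, -1.0]
width: 0.0855
gripper_force: 0.0
```

Call:
move_arm(rows=[[[0,0,0],[0,0,-1],1],[[0,0,0],[0,0,-1],1],[[0,0,0],[0,0,-1],1],[[0,0,0],[0,0,-1],1],[[0,0,0],[0,0,-1],1],[[0,0,0],[0,0,-1],1],[[0,0,0],[0,0,-1],1],[[0,0,0],[0,0,-1],1]])

```text
clock: 6.0
position: [0.4939, 0.0168, 0.15]
ee_rot: [[0.453, 0.891, 0.001], [0.891, -0.453, -0.0], [0.0, 0.001, -1.0]]
wrist_force: [0.3, 0.7, -0.2]
width: 0.0855
gripper_force: 0.0
```

Call:
move_arm(rows=[[[0,0,0],[0,0,-1],1],[[0,0,0],[0,0,-1],1],[[0,0,0],[0,0,-1],1],[[0,0,0],[0,0,-1],1],[[0,0,0],[0,0,-1],1],[[0,0,0],[0,0,0],1]])

```text
clock: 6.6
position: [0.4938, 0.0168, 0.1499]
ee_rot: [[0.037, 0.999, 0.001], [0.999, -0.037, -0.0], [-0.0, 0.001, -1.0]]
wrist_force: [0.2, 0.2, -1.7]
width: 0.0859
gripper_force: 0.0
```

```bash
python3 -c "
from h import *
xb=np.array([.9993,-.0375]);yb=np.array([.0375,.9993])
p=.596*xb-.06*yb
to((p[0],p[1],.15),-2.15);print(get_obs()['qpos'])"
```

```text
t 6.6 pos [0.4938 0.0168 0.1499] turn z units 0.007 shift units x,y,z [-1.906e+00  2.063e+00 -2.000e-03] tool z [ 1.1e-03 -1.0e-04 -1.0e+00] F [ 0.2  0.2 -1.7]
[-2.06176631e-01  3.31144993e-01  1.53817774e+00  1.31505543e-04
  1.27115523e+00 -1.69307820e-01]
```

Call:
move_arm(rows=[[[-0.64,0.69,0],[0,0,0],1],[[-0.64,0.69,0],[0,0,0],1],[[-0.63,0.68,0],[0,0,0],1],[[0,0,0.7],[0,0,0],1],[[0,0,0.7],[0,0,0],1],[[0,0,0.7],[0,0,0],1],[[0.2,0,0],[0,0,0],1],[[0.2,0,0],[0,0,0],1]])

```text
clock: 7.4
position: [0.5941, -0.0619, 0.0453]
ee_rot: [[0.039, 0.999, 0.001], [0.999, -0.039, 0.0], [0.0, 0.001, -1.0]]
wrist_force: [0.0, 0.4, 1.2]
width: 0.0856
gripper_force: 0.0
```

Call:
move_arm(rows=[[[0.12,0,0],[0,0,0],1],[[0.12,0,0],[0,0,0],1],[[0.12,0,0],[0,0,0],1],[[0.12,0,0],[0,0,0],1],[[0.16,0,0],[0,0,0],1],[[0.16,0,0],[0,0,0],1],[[0.16,0,0],[0,0,0],1],[[0.16,0,0],[0,0,0],1]])

```text
clock: 8.2
position: [0.596, -0.0079, 0.0455]
ee_rot: [[0.038, 0.999, 0.001], [0.999, -0.038, -0.003], [-0.003, 0.001, -1.0]]
wrist_force: [-2.9, -8.5, 5.4]
width: 0.0856
gripper_force: 4.5
```

```bash
python3 -c "
from h import *
xb=np.array([.9993,-.0375]);yb=np.array([.0375,.9993])
p=.596*xb+.07*yb
to((p[0],p[1],.045),-2.15)"
```

```text
t 8.2 pos [ 0.596  -0.0079  0.0455] turn z units -0.004 shift units x,y,z [1.111 0.003 0.011] tool z [ 0.0011 -0.0032 -1.    ] F [-2.9 -8.5  5.4]
```

Call:
move_arm(rows=[[[0.16,0,0],[0,0,0],1],[[0.16,0,0],[0,0,0],1],[[0.16,0,0],[0,0,0],1],[[0.16,0,0],[0,0,0],1],[[0.12,0,0],[0,0,0],1],[[0.08,0,0],[0,0,0],1],[[0.06,0,0],[0,0,0],1],[[0.04,0,0],[0,0,0],1]])

```text
clock: 9.0
position: [0.5976, 0.039, 0.0455]
ee_rot: [[0.038, 0.999, 0.001], [0.999, -0.038, -0.003], [-0.003, 0.001, -1.0]]
wrist_force: [-3.1, -9.4, 6.2]
width: 0.0851
gripper_force: 4.8
```

Call:
move_arm(rows=[[[0.04,0,0],[0,0,0],1],[[0.04,0,0],[0,0,0],1]])

```text
clock: 9.2
position: [0.5977, 0.0428, 0.0455]
ee_rot: [[0.038, 0.999, 0.0], [0.999, -0.038, -0.003], [-0.003, 0.001, -1.0]]
wrist_force: [-3.8, -9.8, 7.4]
width: 0.0853
gripper_force: 4.9
```

Call:
move_arm(rows=[[[0.04,0,0],[0,0,0],1],[[0.04,0,0],[0,0,0],1],[[0.02,0,0],[0,0,0],1]])

```text
clock: 9.5
position: [0.598, 0.047, 0.0456]
ee_rot: [[0.037, 0.999, 0.001], [0.999, -0.037, -0.005], [-0.005, 0.001, -1.0]]
wrist_force: [-3.6, -16.4, 6.7]
width: 0.0854
gripper_force: 8.4
```

Call:
move_arm(rows=[[[0.03,0,0],[0,0,0],1]])

```text
clock: 9.6
position: [0.5981, 0.047, 0.0457]
ee_rot: [[0.037, 0.999, 0.001], [0.999, -0.037, -0.007], [-0.007, 0.001, -1.0]]
wrist_force: [-4.7, -26.4, 8.0]
width: 0.0853
gripper_force: 13.1
```

Call:
move_arm(rows=[[[-0.3,0,0],[0,0,0],1],[[-0.7,0,0],[0,0,0],1],[[-0.8,-0.3,-0.6],[0,0,0],1],[[-0.8,-0.3,-0.8],[0,0,0],1],[[-0.8,-0.3,-0.8],[0,0,0],1],[[-0.8,-0.3,-0.8],[0,0,0],1],[[-0.8,-0.3,-0.6],[0,0,0],1],[[0,0,0],[0,0,0],1]])

```text
clock: 10.4
position: [0.5221, -0.18, 0.2086]
ee_rot: [[0.043, 0.999, 0.007], [0.999, -0.043, -0.005], [-0.004, 0.007, -1.0]]
wrist_force: [1.4, 0.9, 0.3]
width: 0.0853
gripper_force: 0.0
```

```bash
python3 - <<'E'
from h import *
t=read_camera('top');s=read_camera('scene');cv2.imwrite('pics/top1.png',t);cv2.imwrite('pics/scene1.png',s)
o=np.zeros((600,800,3),np.uint8)
a=cv2.resize(t[165:275,170:270],None,fx=4,fy=4,interpolation=cv2.INTER_CUBIC);b=cv2.resize(s[200:340,180:300],None,fx=3,fy=3,interpolation=cv2.INTER_CUBIC)
o[:440,:400]=a;o[:420,400:760]=b;cv2.imwrite('pics/crop2.png',o)
to((.507,-.331,.25),-2.15)
E
```

```text
t 10.5 pos [ 0.5219 -0.176   0.2046] turn z units -0.023 shift units x,y,z [-3.11  -0.181 -0.908] tool z [ 1.e-03  2.e-04 -1.e+00] F [0.1 0.2 0.3]
```

View pics/crop2.png

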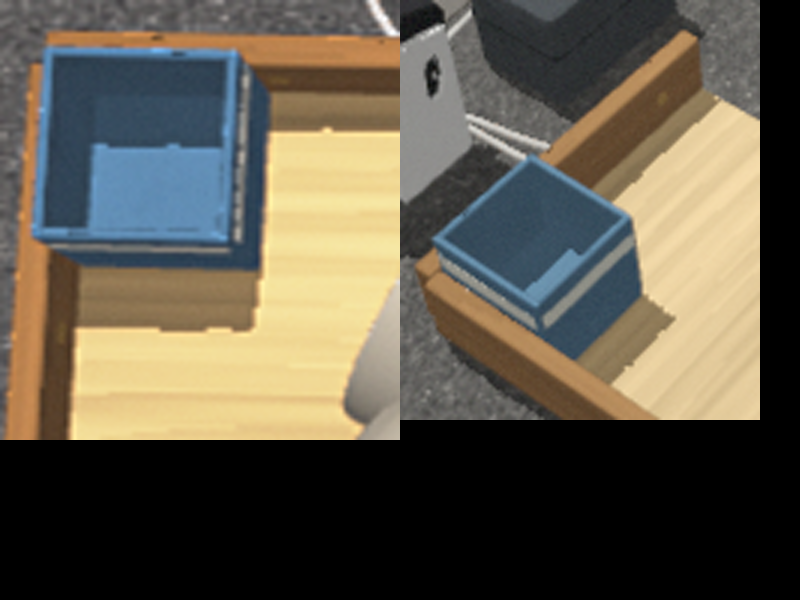

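The crop shows the canister in the corner. In the crop its rim corners are about (45,48), (238,50), (232,240) and (33,238). I'll check these numerically.

```bash
python3 - <<'E'
from h import *
np.set_printoptions(precision=4,suppress=True)
c=onz('top',[(170+u/4,165+v/4) for u,v in((44,47),(239,49),(233,241),(32,238))],.109)
xb=np.array([.9993,-.0375]);yb=np.array([.0375,.9993])
print(c,'board xy',np.c_[c[:,:2]@xb,c[:,:2]@yb],'home: x .5463..6463 y .081...181')
print(np.linalg.norm(c-np.roll(c,-1,0),axis=1))
f=[np.degrees(np.arctan2(*((c[i]-c[j])[[1,0]]))) for i,j in((0,3),(1,2))];g=[np.degrees(np.arctan2(*((c[i]-c[j])[[1,0]])))-90 for i,j in((0,1),(3,2))];print(f,g)
# upstand top inner edges at z .074: expected pixel of home canister rim
h=[(x*xb+y*yb).tolist()+[.109] for x,y in((.6463,.181),(.6463,.081),(.5463,.081),(.5463,.181))];print((proj('top',h)-[170,165])*4,(proj('scene',h)-[180,200])*3+[400,0])
E
```

```text
[[0.6511 0.1545 0.109 ]
 [0.6486 0.0552 0.109 ]
 [0.55   0.0566 0.109 ]
 [0.5528 0.1576 0.109 ]] board xy [[0.6448 0.1788]
 [0.6461 0.0795]
 [0.5475 0.0772]
 [0.5465 0.1782]] home: x .5463..6463 y .081...181
[0.0994 0.0987 0.101  0.0984]
[np.float64(-1.7766469507475044), np.float64(-0.8386997067679438)] [np.float64(-1.407760431427647), np.float64(-1.5816450361481031)]
[[ 39.9258  44.0954]
 [236.01    48.5832]
 [225.3232 243.116 ]
 [ 26.3759 238.1898]] [[430.8175 238.9544]
 [530.8224 152.4642]
 [633.2343 216.4537]
 [534.6919 309.1283]]
```

Call:
move_arm(rows=[[[-0.4,0,-0.7],[0,0,0],1],[[-0.8,0,-0.4],[0,0,0],1],[[-0.8,0,0],[0,0,0],1],[[-0.7,-0.1,0],[0,0,0],1],[[-0.4,-0.08,0],[0,0,0],1],[[0,0,0],[0,0,0],1]])

```text
clock: 11.1
position: [0.5069, -0.331, 0.2576]
ee_rot: [[0.039, 0.999, -0.002], [0.999, -0.039, 0.002], [0.002, -0.002, -1.0]]
wrist_force: [0.6, 0.9, -0.2]
width: 0.0855
gripper_force: 0.0
```

```bash
python3 -c "
from h import *
to((.5071,-.3315,.152),-2.15)"
```

```text
t 11.1 pos [ 0.5069 -0.331   0.2576] turn z units -0.02 shift units x,y,z [-0.009  0.003  2.113] tool z [-0.0019  0.002  -1.    ] F [ 0.6  0.9 -0.2]
```

Call:
move_arm(rows=[[[0,0,0.6],[0,0,0],1],[[0,0,0.6],[0,0,0],1],[[0,0,0.5],[0,0,0],1],[[0,0,0.41],[0,0,0],1],[[0,0,0],[0,0,0],1],[[0,0,0],[0,0,0],0],[[0,0,0],[0,0,0],-0.3],[[0,0,0],[0,0,0],-1]], squeeze=50)

```text
clock: 11.9
position: [0.5078, -0.3301, 0.155]
ee_rot: [[0.037, 0.999, 0.002], [0.999, -0.037, -0.001], [-0.001, 0.002, -1.0]]
wrist_force: [0.8, 0.4, 0.2]
width: 0.044
gripper_force: 0.0
```

Call:
move_arm(rows=[[[0,0,0],[0,0,0],-1],[[0,0,0],[0,0,0],-1],[[0,0,0],[0,0,0],-1],[[0,0,0],[0,0,0],-1]])

```text
clock: 12.3
position: [0.5073, -0.3303, 0.154]
ee_rot: [[0.038, 0.999, 0.0], [0.999, -0.038, -0.0], [-0.0, 0.0, -1.0]]
wrist_force: [1.0, -0.6, 0.6]
width: 0.0191
gripper_force: 48.8
```

Call:
move_arm(rows=[[[0,0,-0.3],[0,0,0],-1],[[0,0,-0.5],[0,0,0],-1],[[0,0,-0.6],[0,0,0],-1],[[0,0,-0.6],[0,0,0],-1],[[0,0,-0.6],[0,0,0],-1],[[0,0,-0.4],[0,0,0],-1],[[0,0,0],[0,0,0],-1],[[0,0,0],[0,0,0],-1]])

```text
clock: 13.1
position: [0.5071, -0.33, 0.3027]
ee_rot: [[0.038, 0.999, -0.001], [0.999, -0.038, 0.001], [0.001, -0.001, -1.0]]
wrist_force: [-0.2, 0.3, -2.0]
width: 0.0188
gripper_force: 49.0
```

```bash
python3 - <<'E'
from h import *
t=read_camera('top');s=read_camera('scene');cv2.imwrite('pics/top2.png',t);cv2.imwrite('pics/scene2.png',s)
o=get_obs();P=o['position'];print(P,o['width'])
# expected projections for the brush along the tool axis
for d in(-.152,-.054,-.054+.05):
    print(d,proj('top',P+[0,0,d]),proj('scene',P+[0,0,d]))
p=proj('top',P+[0,0,-.1])[0].astype(int);q=proj('scene',P+[0,0,-.1])[0].astype(int);print(p,q)
o=np.zeros((400,800,3),np.uint8)
o[:,:400]=cv2.resize(t[p[1]-50:p[1]+50,p[0]-50:p[0]+50],(400,400),interpolation=cv2.INTER_CUBIC)
o[:,400:]=cv2.resize(s[q[1]-70:q[1]+70,q[0]-70:q[0]+70],(400,400),interpolation=cv2.INTER_CUBIC);cv2.imwrite('pics/crop3.png',o)
E
```

```text
[ 0.50691564 -0.32986558  0.30194575] 0.01904088322515618
-0.152 [[427.48515674 241.61154418]] [[371.55155795 166.4013883 ]]
-0.054 [[440.02902762 233.97375416]] [[374.18883131 133.89414668]]
-0.003999999999999997 [[447.68044018 229.31491456]] [[375.65350606 115.84044895]]
[433 237] [372 149]
```

View pics/crop3.png

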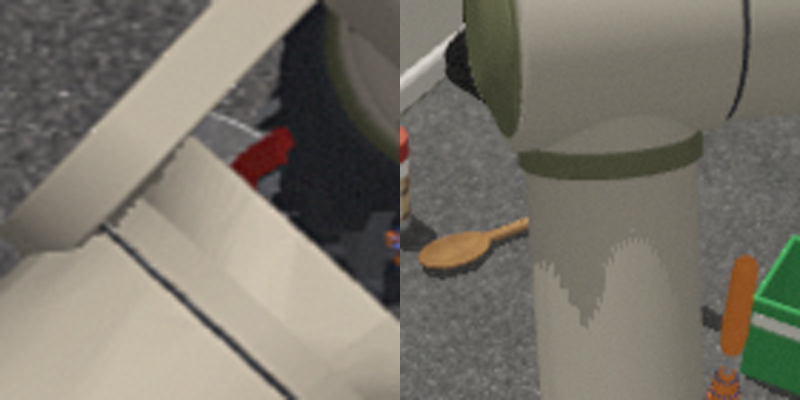

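```bash
python3 -c "
from h import *
to((.6045,.1084,.30),-2.15)"
```

```text
t 13.2 pos [ 0.5069 -0.3299  0.3019] turn z units -0.004 shift units x,y,z [8.832 1.621 0.039] tool z [-0.0024  0.0023 -1.    ] F [ 0.  -0.4 -0.8]
```

Call:
move_arm(rows=[[[0.4,0.07,0],[0,0,0],-1],[[0.8,0.15,0],[0,0,0],-1],[[0.8,0.15,0],[0,0,0],-1],[[0.8,0.15,0],[0,0,0],-1],[[0.8,0.15,0],[0,0,0],-1],[[0.8,0.15,0],[0,0,0],-1],[[0.8,0.15,0],[0,0,0],-1],[[0.8,0.15,0],[0,0,0],-1]])

```text
clock: 14.0
position: [0.5742, -0.0297, 0.3031]
ee_rot: [[0.037, 0.999, -0.001], [0.999, -0.037, 0.001], [0.001, -0.001, -1.0]]
wrist_force: [-0.4, -1.1, -0.7]
width: 0.0192
gripper_force: 49.0
```

Call:
move_arm(rows=[[[0.8,0.15,0],[0,0,0],-1],[[0.8,0.15,0],[0,0,0],-1],[[0.6,0.1,0],[0,0,0],-1],[[0.43,0.05,0],[0,0,0],-1],[[0,0,0],[0,0,0],-1],[[0,0,0],[0,0,0],-1]])

```text
clock: 14.6
position: [0.6015, 0.0986, 0.3031]
ee_rot: [[0.037, 0.999, -0.001], [0.999, -0.037, -0.0], [-0.0, -0.001, -1.0]]
wrist_force: [-0.2, -0.5, -0.3]
width: 0.0191
gripper_force: 49.0
```

```bash
python3 - <<'E'
from h import *
to((.6045,.1084,.18),-2.15)
t=read_camera('top');s=read_camera('scene');cv2.imwrite('pics/top3.png',t);cv2.imwrite('pics/scene3.png',s)
P=get_obs()['position']
for d in(-.148,-.05,0):print(d,proj('top',P+[0,0,d]),proj('scene',P+[0,0,d]))
o=np.zeros((600,800,3),np.uint8)
o[:480,:400]=cv2.resize(t[150:270,170:270],(400,480),interpolation=cv2.INTER_CUBIC)
o[:600,400:]=cv2.resize(s[140:320,170:290],(400,600),interpolation=cv2.INTER_CUBIC);cv2.imwrite('pics/crop4.png',o)
E
```

```text
t 14.6 pos [0.6015 0.0986 0.3031] turn z units 0.01 shift units x,y,z [0.197 0.053 2.463] tool z [-1.4e-03 -2.0e-04 -1.0e+00] F [-0.2 -0.5 -0.3]
-0.148 [[202.56330772 194.90445333]] [[224.43973558 258.244747  ]]
-0.05 [[188.0293063  181.81069509]] [[217.58187157 225.63315084]]
0 [[179.18914617 173.84654837]] [[213.71045946 207.22320155]]
```

View pics/crop4.png

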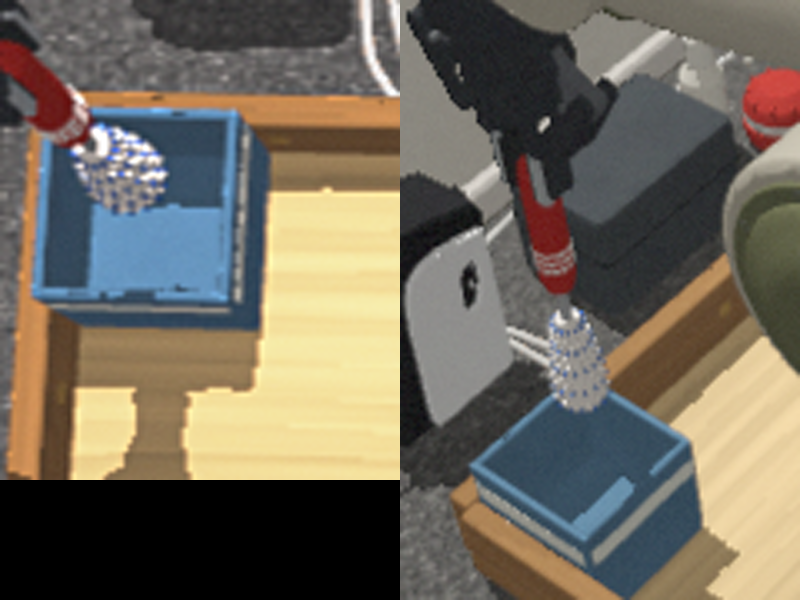

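The crop shows the brush held upright with its tuft centre at top pixel (201,194). The tip is over the canister, within about 1 mm of the position predicted from the TCP, so I can lower it.

Call:
move_arm(rows=[[[0.19,0.05,0],[0,0,0],-1],[[0,0,0.5],[0,0,0],-1],[[0,0,0.5],[0,0,0],-1],[[0,0,0.5],[0,0,0],-1],[[0,0,0.4],[0,0,0],-1],[[0,0,0.3],[0,0,0],-1],[[0,0,0.2],[0,0,0],-1],[[0,0,0],[0,0,0],-1]])

```text
clock: 15.5
position: [0.6045, 0.1074, 0.1827]
ee_rot: [[0.038, 0.999, -0.002], [0.999, -0.038, 0.0], [0.0, -0.002, -1.0]]
wrist_force: [-0.6, 0.8, -0.2]
width: 0.0192
gripper_force: 49.0
```

Call:
move_arm(rows=[[[0,0.15,0],[0,0,0],-1],[[0,0.15,0],[0,0,0],-1],[[0,0.1,0],[0,0,0],-1],[[0,0.06,0],[0,0,0],-1],[[0,0,0],[0,0,0],-1]])

```text
clock: 16.0
position: [0.6282, 0.1066, 0.1838]
ee_rot: [[0.038, 0.999, -0.0], [0.999, -0.038, -0.0], [-0.0, -0.0, -1.0]]
wrist_force: [-0.0, 0.4, -1.1]
width: 0.0189
gripper_force: 49.0
```

```bash
python3 -c "
from h import *
p=.6263*np.array([.9993,-.0375])+.131*np.array([.0375,.9993])
to((p[0],p[1],.181),-2.15)"
```

```text
t 16.0 pos [0.6282 0.1066 0.1838] turn z units -0.003 shift units x,y,z [0.019 0.051 0.055] tool z [-0. -0. -1.] F [-0.   0.4 -1.1]
```

Call:
move_arm(rows=[[[0,0.05,0.04],[0,0,0],-1],[[0,0.05,0],[0,0,0],-1],[[0,0,0],[0,0,0],-1]])

```text
clock: 16.3
position: [0.6326, 0.1064, 0.1816]
ee_rot: [[0.038, 0.999, -0.001], [0.999, -0.038, 0.0], [-0.0, -0.001, -1.0]]
wrist_force: [-2.1, -0.5, 0.1]
width: 0.0187
gripper_force: 49.3
```

Call:
move_arm(rows=[[[0,0.05,0],[0,0,0],-1],[[0,0.05,0],[0,0,0],-1],[[0,0,0],[0,0,0],-1],[[0,0,0],[0,0,0],-1]])

```text
clock: 16.7
position: [0.6375, 0.1062, 0.1817]
ee_rot: [[0.038, 0.999, -0.001], [0.999, -0.038, 0.0], [-0.0, -0.001, -1.0]]
wrist_force: [-2.9, -0.4, 0.4]
width: 0.0189
gripper_force: 50.1
```

Call:
move_arm(rows=[[[0,0.02,0],[0,0,0],-1],[[0,0,0],[0,0,0],-1]])

```text
clock: 16.9
position: [0.6387, 0.1062, 0.1818]
ee_rot: [[0.038, 0.999, -0.0], [0.999, -0.038, 0.0], [-0.0, -0.001, -1.0]]
wrist_force: [-4.0, -0.0, 1.0]
width: 0.0192
gripper_force: 50.3
```

```bash
python3 - <<'E'
from h import *
t=read_camera('top');s=read_camera('scene');cv2.imwrite('pics/top4.png',t);cv2.imwrite('pics/scene4.png',s)
o=get_obs();P=o['position'];print(P,o['wrist_force'],o['ft_torque'])
for d in(-.148,-.05,0):print(d,proj('top',P+[0,0,d]),proj('scene',P+[0,0,d]))
o=np.zeros((600,800,3),np.uint8)
o[:480,:400]=cv2.resize(t[150:270,170:270],(400,480),interpolation=cv2.INTER_CUBIC)
o[:600,400:]=cv2.resize(s[140:320,170:290],(400,600),interpolation=cv2.INTER_CUBIC);cv2.imwrite('pics/crop5.png',o)
E
```

```text
[0.63866716 0.10623218 0.18178696] [-4.89884468  0.76988092  0.968538  ] [8.12141416e-04 1.41536080e+00 1.02349026e-02]
-0.148 [[213.15596855 191.16787641]] [[216.7571697  288.41146031]]
-0.05 [[201.66811207 179.44469895]] [[210.00444726 260.45249603]]
0 [[194.84029281 172.47701644]] [[206.22461905 244.80249961]]
```

View pics/crop5.png

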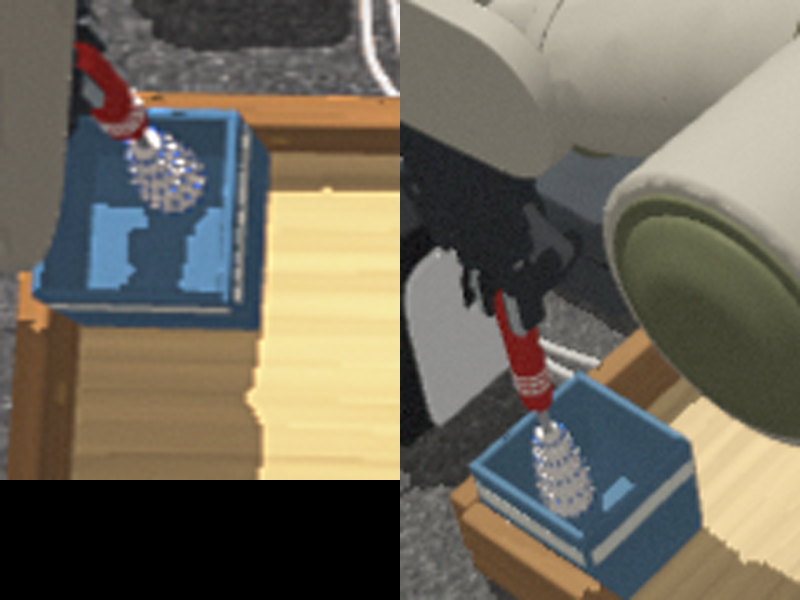

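The canister is unmoved at home, and the tuft at top pixel (212,197) is pressed on the far wall with about 4.5 N. I'll lower it slightly, then begin the strokes.

Call:
move_arm(rows=[[[0,0.01,0.05],[0,0,0],-1],[[0,0,0.02],[0,0,0],-1],[[0,0,0],[0,0,0],-1],[[0,0,0],[0,0,0],-1]])

```text
clock: 17.4
position: [0.6393, 0.1062, 0.1783]
ee_rot: [[0.038, 0.999, -0.0], [0.999, -0.038, -0.0], [-0.0, -0.0, -1.0]]
wrist_force: [-4.2, -0.2, 0.7]
width: 0.0187
gripper_force: 50.5
```

Call:
move_arm(rows=[[[0,0,-0.12],[0,0,0],-1],[[0,0,-0.16],[0,0,0],-1],[[0,0,-0.16],[0,0,0],-1],[[0,0,-0.16],[0,0,0],-1],[[0,0,-0.16],[0,0,0],-1],[[0,0,-0.16],[0,0,0],-1],[[0,0,-0.12],[0,0,0],-1],[[0,0,0],[0,0,0],-1]])

```text
clock: 18.2
position: [0.6396, 0.1062, 0.2316]
ee_rot: [[0.038, 0.999, 0.002], [0.999, -0.038, 0.0], [0.0, 0.002, -1.0]]
wrist_force: [-4.8, 0.2, -1.5]
width: 0.0192
gripper_force: 50.4
```

Call:
move_arm(rows=[[[0,0,0],[0,0,0],-1],[[0,0,0.16],[0,0,0],-1],[[0,0,0.16],[0,0,0],-1],[[0,0,0.16],[0,0,0],-1],[[0,0,0.16],[0,0,0],-1],[[0,0,0.16],[0,0,0],-1],[[0,0,0.16],[0,0,0],-1],[[0,0,0.1],[0,0,0],-1]])

```text
clock: 19.0
position: [0.6391, 0.1062, 0.1763]
ee_rot: [[0.038, 0.999, -0.001], [0.999, -0.038, 0.0], [-0.0, -0.001, -1.0]]
wrist_force: [-4.6, -0.1, 1.8]
width: 0.019
gripper_force: 50.8
```

Call:
move_arm(rows=[[[0,0,0],[0,0,0],-1],[[0,0,0],[0,0,0],-1],[[0,0,0],[0,0,0],-1]])

```text
clock: 19.3
position: [0.6394, 0.1062, 0.1776]
ee_rot: [[0.038, 0.999, 0.0], [0.999, -0.038, -0.0], [0.0, 0.0, -1.0]]
wrist_force: [-4.8, -0.3, 0.5]
width: 0.0194
gripper_force: 50.6
```

Call:
move_arm(rows=[[[0,0,0.05],[0,0,0],-1],[[0,0,0.05],[0,0,0],-1],[[0,0,0],[0,0,0],-1],[[0,0,0],[0,0,0],-1]])

```text
clock: 19.7
position: [0.6396, 0.1062, 0.1731]
ee_rot: [[0.038, 0.999, 0.001], [0.999, -0.038, -0.0], [0.0, 0.001, -1.0]]
wrist_force: [-5.2, 0.8, 6.5]
width: 0.0193
gripper_force: 51.5
```

Call:
move_arm(rows=[[[0,0,-0.12],[0,0,0],-1],[[0,0,-0.16],[0,0,0],-1],[[0,0,-0.16],[0,0,0],-1],[[0,0,-0.16],[0,0,0],-1],[[0,0,-0.16],[0,0,0],-1],[[0,0,-0.16],[0,0,0],-1],[[0,0,-0.16],[0,0,0],-1],[[0,0,-0.1],[0,0,0],-1]])

```text
clock: 20.5
position: [0.6394, 0.1062, 0.2323]
ee_rot: [[0.038, 0.999, 0.001], [0.999, -0.038, -0.0], [0.0, 0.001, -1.0]]
wrist_force: [-3.6, 0.8, -3.8]
width: 0.0186
gripper_force: 50.1
```

Call:
move_arm(rows=[[[0,0,0],[0,0,0],-1],[[0,0,0],[0,0,0],-1],[[0,0,0],[0,0,0],-1]])

```text
clock: 20.8
position: [0.6393, 0.1062, 0.2314]
ee_rot: [[0.038, 0.999, 0.0], [0.999, -0.038, 0.0], [0.0, 0.0, -1.0]]
wrist_force: [-4.1, -0.4, 0.1]
width: 0.0191
gripper_force: 50.6
```

```bash
python3 - <<'E'
from h import *
s=read_camera('scene');r=cv2.imread('pics/scene1.png')
# canister rim moved? phase shift of right/near part of canister
g=lambda i:np.float32(cv2.cvtColor(i[258:315,222:275],cv2.COLOR_BGR2GRAY))
print(cv2.phaseCorrelate(g(r),g(s)))
for im in(r,s):
    m=hsv(im,(95,60,40),(112,255,255));m[:,:190]=0;k=big(m[:330,:300]);print(cv2.boundingRect(k),cv2.contourArea(k))
to((.6,.1084,.2816),-2.15)
E
```

```text
((-0.11729494440645283, -0.16623601727003035), 0.8579902195636137)
(191, 251, 69, 69) 2393.5
(191, 251, 69, 69) 2048.0
t 20.85 pos [0.6393 0.1062 0.2314] turn z units -0.003 shift units x,y,z [ 0.015 -0.788 -1.005] tool z [ 1.e-04 -0.e+00 -1.e+00] F [-4.1  0.4  1.1]
```

Call:
move_arm(rows=[[[0,-0.3,0],[0,0,0],-1],[[0,-0.3,-0.1],[0,0,0],-1],[[0,0,-0.5],[0,0,0],-1],[[0,0,-0.5],[0,0,0],-1],[[0,0,-0.4],[0,0,0],-1],[[0,0,0],[0,0,0],-1]])

```text
clock: 21.45
position: [0.6111, 0.1072, 0.3094]
ee_rot: [[0.038, 0.999, 0.009], [0.999, -0.038, -0.0], [0.0, 0.009, -1.0]]
wrist_force: [-0.5, -0.1, -0.6]
width: 0.019
gripper_force: 49.3
```

```bash
python3 -c "
from h import *
to((.5073,-.3303,.305),-2.15)"
```

```text
t 21.45 pos [0.6111 0.1072 0.3094] turn z units -0.004 shift units x,y,z [-8.821 -1.747  0.089] tool z [ 9.e-03 -2.e-04 -1.e+00] F [-0.5 -0.1 -0.6]
```

Call:
move_arm(rows=[[[-0.4,-0.08,0],[0,0,0],-1],[[-0.8,-0.16,0],[0,0,0],-1],[[-0.8,-0.16,0],[0,0,0],-1],[[-0.8,-0.16,0],[0,0,0],-1],[[-0.8,-0.16,0],[0,0,0],-1],[[-0.8,-0.16,0],[0,0,0],-1],[[-0.8,-0.16,0],[0,0,0],-1],[[-0.8,-0.16,0],[0,0,0],-1]])

```text
clock: 22.25
position: [0.5379, -0.1921, 0.3052]
ee_rot: [[0.038, 0.999, 0.001], [0.999, -0.038, -0.0], [-0.0, 0.001, -1.0]]
wrist_force: [0.1, 0.6, -0.8]
width: 0.0188
gripper_force: 49.3
```

Call:
move_arm(rows=[[[-0.8,-0.16,0],[0,0,0],-1],[[-0.8,-0.16,0],[0,0,0],-1],[[-0.6,-0.12,0],[0,0,0],-1],[[-0.4,-0.08,0],[0,0,0],-1],[[0,0,0],[0,0,0],-1],[[0,0,0],[0,0,0],-1]])

```text
clock: 22.85
position: [0.5074, -0.3192, 0.3053]
ee_rot: [[0.038, 0.999, -0.0], [0.999, -0.038, 0.0], [0.0, -0.0, -1.0]]
wrist_force: [0.6, 0.3, -0.9]
width: 0.019
gripper_force: 49.3
```

```bash
python3 - <<'E'
from h import *
to((.5073,-.3303,.157),-2.15)
t=read_camera('top');s=read_camera('scene');cv2.imwrite('pics/top5.png',t);cv2.imwrite('pics/scene5.png',s)
o=np.zeros((480,800,3),np.uint8)
o[:400,:400]=cv2.resize(t[190:290,370:470],(400,400),interpolation=cv2.INTER_CUBIC)
o[:480,400:]=cv2.resize(t[150:270,170:270],(400,480),interpolation=cv2.INTER_CUBIC);cv2.imwrite('pics/crop6.png',o)
E
```

```text
t 22.85 pos [ 0.5074 -0.3192  0.3053] turn z units -0.009 shift units x,y,z [-0.222  0.007  2.966] tool z [-1.e-04  5.e-04 -1.e+00] F [ 0.6  0.3 -0.9]
```

View pics/crop6.png

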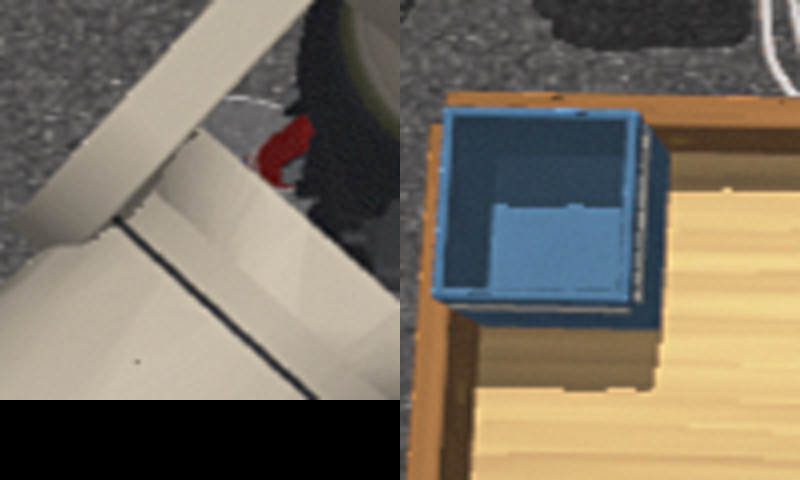

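The canister is still home, with its rim unchanged at crop (445–640, 108–303), and the jug has not moved. I'll lower the brush into the jug.

Call:
move_arm(rows=[[[-0.22,0,0],[0,0,0],-1],[[0,0,0.5],[0,0,0],-1],[[0,0,0.5],[0,0,0],-1],[[0,0,0.5],[0,0,0],-1],[[0,0,0.5],[0,0,0],-1],[[0,0,0.5],[0,0,0],-1],[[0,0,0.3],[0,0,0],-1],[[0,0,0.16],[0,0,0],-1]])

```text
clock: 23.75
position: [0.5067, -0.3299, 0.1569]
ee_rot: [[0.037, 0.999, -0.001], [0.999, -0.037, 0.001], [0.001, -0.001, -1.0]]
wrist_force: [0.1, 0.4, -0.8]
width: 0.0187
gripper_force: 49.3
```

Call:
move_arm(rows=[[[0,0,0],[0,0,0],-1],[[0,0,0],[0,0,0],-1],[[0,0,0],[0,0,0],-1]])

```text
clock: 24.05
position: [0.5072, -0.3305, 0.1594]
ee_rot: [[0.038, 0.999, 0.001], [0.999, -0.038, -0.001], [-0.001, 0.001, -1.0]]
wrist_force: [-0.6, 0.5, 0.4]
width: 0.0191
gripper_force: 49.3
```

Call:
move_arm(rows=[[[0,0,0.07],[0,0,0],-1],[[0,0,0],[0,0,0],-1],[[0,0,0],[0,0,0],-0.4],[[0,0,0],[0,0,0],-0.2],[[0,0,0],[0,0,0],0.2],[[0,0,0],[0,0,0],1],[[0,0,0],[0,0,0],1],[[0,0,0],[0,0,0],1]])

```text
clock: 24.85
position: [0.5068, -0.3302, 0.1548]
ee_rot: [[0.038, 0.999, -0.0], [0.999, -0.038, -0.0], [-0.0, -0.0, -1.0]]
wrist_force: [0.1, -0.4, -0.1]
width: 0.0857
gripper_force: 0.0
```

Call:
move_arm(rows=[[[0,0,0],[0,0,0],1],[[0,0,-0.2],[0,0,0],1],[[0,0,-0.4],[0,0,0],1],[[0,0,-0.6],[0,0,0],1],[[0,0,-0.6],[0,0,0],1],[[0,0,-0.6],[0,0,0],1],[[0,0,-0.6],[0,0,0],1],[[0,0,0],[0,0,0],1]])

```text
clock: 25.65
position: [0.5075, -0.3307, 0.31]
ee_rot: [[0.038, 0.999, 0.006], [0.999, -0.038, -0.006], [-0.006, 0.007, -1.0]]
wrist_force: [-0.4, 0.3, 0.1]
width: 0.0855
gripper_force: 0.0
```

```bash
python3 - <<'E'
from h import *
to((.5,-.1,.3),-2.15)
t=read_camera('top');s=read_camera('scene')
cv2.imwrite('pics/scene6.png',s);cv2.imwrite('pics/top6.png',t)
E
```

```text
t 25.65 pos [ 0.5075 -0.3307  0.31  ] turn z units -0.001 shift units x,y,z [ 4.606 -0.323  0.201] tool z [ 0.0064 -0.0062 -1.    ] F [-0.4  0.3  0.1]
```

Now I'll move aside for a clear view.

Call:
move_arm(rows=[[[0.6,0,0],[0,0,0],1],[[0.8,0,0],[0,0,0],1],[[0.8,0,0],[0,0,0],1],[[0.8,0,0],[0,0,0],1],[[0.8,0,0],[0,0,0],1],[[0.6,0,0],[0,0,0],1],[[0,0,0],[0,0,0],1],[[0,0,0],[0,0,0],1]])

```text
clock: 26.55
position: [0.5148, -0.11, 0.3041]
ee_rot: [[0.037, 0.999, -0.001], [0.999, -0.037, 0.0], [0.0, -0.002, -1.0]]
wrist_force: [0.1, -0.3, -0.5]
width: 0.0852
gripper_force: 0.0
```

```bash
python3 - <<'E'
from h import *
cv2.imwrite('pics/top7.png',read_camera('top'))
E
```

```text
(no output)
```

View pics/top7.png

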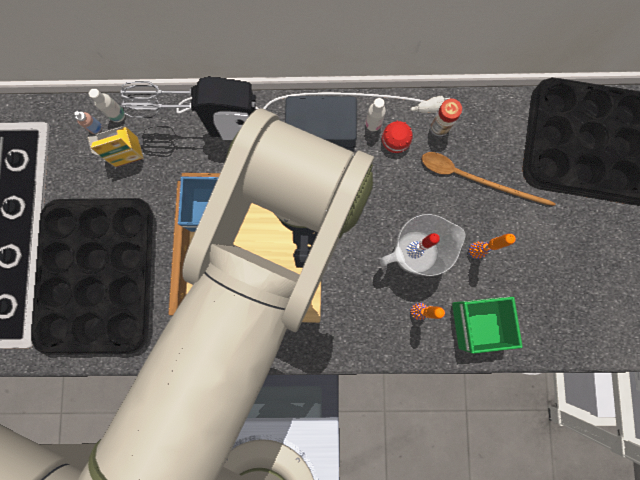

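The brush stands upright in the upright jug with its handle at (431,240), the canister is home at (195,200), and the robot is clear of everything. I'll hand the job in.

```bash
python3 -c "
from plant import *
print(finish_job())"
```

```text
the job is handed in; nothing more can be done
None
```

I handed the job in at about 26.7 s: by camera and force readings the canister is home in the corner, its far inside wall was scrubbed up, down and up again at about 4–5 N, and the brush stands head down in the jug, but no verdict came back.

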